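# Set and start the free-standing desk timer

## Robot

A 7-joint arm with a two-finger parallel gripper is mounted at the origin on a cart in front of the work surface, level with it; the furniture and walls round the work are solid. World frame = base frame: x ahead of the robot, y to its left, z up, the work surface at z = 0. Lengths are in m, angles in degrees, forces in N, time in s.
With the tool pointing down it reaches from about 0.425 to 0.875 m from the base axis. Payload 4.7 kg.
Tool frame: the origin (TCP) lies on the front face of the gripper's body, between the roots of the fingers; the fingertips stand 70 mm ahead of it and the grasp point (between the pads) lies 51 mm ahead of it (tip_extent is the distance from the TCP to the fingertips, in m); z points along the fingers, y is the direction in which the jaws open and shut (so a half turn about z gives the same grasp; the last joint's range is limited). The gripper opens to 87 mm and grips with 3 to 60 N. Pads are 19 mm wide; open, the fingers measure 117 mm over their backs; the gripper's body (75 mm by 190 mm) begins 51 mm behind the grasp point.
Start: joints at [67.787, 18.392, -4.016, 83.108, 1.295, 78.541, -3.26], TCP at [0.254, -0.598, 0.292] pointing down, gripper open.
Joint ranges: [-163.93, 163.93], [-17.29, 119.83], [-79.2, 71.16], [3.27, 140.29], [-89.18, 269.18], [5.43, 117.66], [-154.24, 154.24]. Speed limits (degrees/s): [147.25, 147.25, 180, 180, 180, 180, 180].

## Interface

Orientations are given as [roll, pitch, yaw] about the fixed x, y, z axes, in that order (R = Rz(yaw) Ry(pitch) Rx(roll)).
In Python, from cell import * gives the robot as it stands.
- The arm moves only by the tool carry_out, never from a script. Its argument "increments" is text: rows parted by semicolons, each of 7 numbers parted by spaces: the opening, from 0 (shut) to 1 (fully open), then the shift along the tool's x, y, z in m, then the turn, a rotation vector about the tool's x, y, z in degrees. A call has 1 to 20 rows; each row shifts and turns the pose as measured when the row begins, along the tool's axes as they then stand; what a row does not reach is not made up. A row lasts 1/8 s, in which the tool goes at most 62.5 mm and 10.7 degrees, less where a joint would pass 70% of its speed; a pose out of reach is approached as far as the arm can. A call is refused whole if a number of a shift passes 0.0625 or a number of a turn 10.7, either way. A call with a gripper value outside its range is refused whole. The fingers move at their own pace and stop on an object; "force" is the grip in N (left out, the last holds). Time passes only in rows, so rows that do not move let the fingers close. It gives the time, the measured TCP pose, the force and the opening at its end, in the units of the state.
- get_obs(): the state, without advancing time (a new reading comes with each control period).
- read_camera(name): name is "scene" or "top" or "wrist"; returns a dict with "img" (384x512x3 uint8, blue, green, red), "fx", "fy", "cx", "cy" (pixels), "k1" (the pictures are not rectified: a ray, as slopes to the right and down, at radius r is drawn at 1 + k1 r^2 times it, then the intrinsics apply), "world_from_camera" (4x4, takes a point from camera to world coordinates). Camera axes: x right, y down, z forward; pixel columns grow to the right and rows downward; lengths in m; the calibration is good to about 2 mm. A picture is of the moment at which its call begins. There is no depth.
- sign_off(): hands the job in, once; it reports no verdict.
Trained networks look in a picture, given as the dict that the camera call returned (one of the last four; its "shot" number tells which), for a name from the list of things; names that differ only in an ending like _2 or _b are one class to them, and where a whole thing is asked for, a point or a joint stands for the part that bears it (a point fixed in the world has none). Each returns a list of dicts, best first, with "confidence" (0 to 1); they miss things now and then, are a little off and sometimes report something else, mostly with a low value. They report only what shows in the picture. A call takes as long as a camera call. They do not tell look-alikes from the thing itself.
- masks_of(target, picture): "pixels" (384x512 bool, what is visible of it) and "bbox" ([left, top, right, bottom] in pixels, round what is visible of it).
The state is a dict: "time_s": time; "qpos": joint angles; "joint_velocities": joint speeds; "effort": joint torques, N m; "tool_pos": TCP position; "tool_rot": TCP orientation; "force": force on the tool from outside, world axes, zero at the start; "wrist_torque": the same for the moment, N m; "grip_width": finger opening in m.
Only numpy, scipy, OpenCV 4.12 (cv2) and the standard library are available. Lean on these libraries where they do the work, as an engineer would, in place of code of your own. Each camera call takes 0.05 s, during which the arm holds its last target.

## Task

Set the desk timer: push its stiff knob down until it bears on the case and, bearing down, turn it clockwise until the pointer stands at the one thick raised mark on the dial; then press the start key on the case fully down and let it come up again. The timer is light and stands loose on smooth feet, so bear down enough that the case neither swings round nor slides away, but with no more than about 25 N. Leave the things round it alone.

Things in the scene. Friction and masses are not known exactly. Their poses are not given: they have to be found in the camera images.
- timer: Desk timer: loose white rounded box with a big grey knob on top, 0.3 to 0.45 kg. Case 134 mm (its x) by 104 mm (its y), flat top 39 mm above the desk. Origin on the desk under the knob's axis; the case reaches 76 mm to the front (-x, the side with the start key, roughly facing the robot) and 58 mm to the back. z is up.
- timer_feet: The four hard smooth feet of the timer (at x -58 and +46 mm, y +-34 mm in the timer's frame; sliding friction on the desk about 0.35, 0.28 to 0.42); same frame as the timer. The force limit is taken here, between feet and desk.
- knob_seat (a point): On the knob's axis, on its round flange (radius 34 mm, top 61 mm above the desk at rest), which turns and sinks with it: a weak spring (1 to 3 N), then a hard stop on the case, 2 to 10 mm down, differing each time, felt, not seen. On the flange stands a centred grip bar 58 mm long, 14 thick, 27 high: pinch it across 14 mm, tips just above the flange. x points along the bar to its pointer end.
- timer_knob (a joint): Knob angle in rad: 0 = pointer to the timer's front (-x), growing clockwise from above, range 0 to 4.5; the thick mark is at 2.0, the start at 0.6 to 1.35. No spring: stays where it is left. Turning takes 0.3 N m, more than the unpressed feet resist: it needs at least 7 to 15 N of push from above (by the feet's friction), else the whole timer spins along. About 19 N suits all.
- mark (a point): The thick raised mark on the dial, a black bar 10 by 3.6 mm standing 4 mm above the case top beside the flange (all other ticks are thin and flat). The point lies 40 mm from the knob's axis, 43 mm above the desk, fixed to the case.
- key_top (a point): Centre of the top face of the start key, a round black key of 19 mm diameter, 57 mm in front of the knob's axis (timer's -x), 50 mm above the desk when up.
- timer_key (a joint): Travel of the start key in m: 0 up, 0.005 fully down. Sprung: starts to move at 1.5 N, fully down at 4 N, comes up by itself.
- case_front (a point): Middle of the case's front face, 76 mm in front of the knob's axis, 21 mm above the desk.
- case_back (a point): Middle of the case's back face, 58 mm behind the knob's axis, 21 mm above the desk.
- notes: Bystander: loose block of notes, 78 x 78 x 23 mm, origin under its centre.
- stapler: Bystander: loose desk stapler, 127 x 36 x 40 mm, long along its x, origin under its centre.
- jar: Bystander: loose empty jar with a round lid, 61 mm diameter, 72 mm high, origin under its centre.
- tape: Bystander: loose tape dispenser, 110 x 28 x 60 mm, long along its x, origin under its centre.
Not all that is in view belongs to the job. What is shaped like the timer but green is not meant.

How it is judged:
By the outcome, as a careful person would: the job done as asked, in the order asked, and still so for the second after the job is handed in, with the robot touching nothing.
It also fails if it takes over 72 s, if anything falls off the work surface, if the arm or the gripper's body presses on something with over 40 N, if the wrist force passes 120 N, or if a joint passes its speed limit or range.

## Working session

There is one attempt and no reset: what is moved stays moved. The work goes in short steps, Python scripts to look and compute and a tool call to move; the robot and the scene stay as the last step left them, time stands still between calls to the robot, and variables do not carry over. Pictures are saved under pics/ and viewed, and the job is handed in when it is done.

Besides the shell and the picture viewer there is one more tool, called after "Request:" by a JSON object that holds its "api" and its "payload", one argument or row to a line. carry_out: Moves the arm, as the interface text tells. Its arguments: {"type":"object","properties":{"increments":{"type":"string"},"force":{"type":"number"}},"required":["increments"]}

```bash
mkdir -p pics; ls
python3 - <<'E'
from cell import *
import cv2
o=get_obs()
for k,v in o.items(): print(k,v)
for n in ["scene","top","wrist"]:
    p=read_camera(n); cv2.imwrite(f"pics/{n}0.png",p["img"]); print(n,p["fx"],p["cx"],p["cy"],p["k1"],p["world_from_camera"])
    if n!="wrist":
        for t in ["timer","knob_seat","mark","key_top"]:
            for d in masks_of(t,p): print(t,d["confidence"],d["bbox"],d["pixels"].sum())
E
```

```text
pics
time_s 0.0
qpos [67.78587753 18.43858753 -4.0186548  83.17444317  1.29307182 78.53891316
 -3.25794129]
joint_velocities [-0.03367589  0.00366916 -0.01221607 -0.03492833 -0.1274057   0.00135638
  0.10428286]
effort [-2.57526281e-04 -4.91283524e+01 -4.03586794e-01 -3.12527597e+01
 -6.36811322e-02  4.37008752e-02  1.95080474e-04]
tool_pos [ 0.25404378 -0.59785346  0.29117116]
tool_rot [-1.79893202e+02  2.76182680e-03  2.30285022e+01]
force [0.66785724 0.34040524 0.44515829]
wrist_torque [-0.00891615 -0.00479124  0.01923319]
grip_width 0.08727507339429516
scene 355.91361889114535 259.0881339746781 190.49078820670215 -0.004930529496978757 [[-0.70260323 -0.45035328  0.55093613 -0.08614222]
 [-0.71156154  0.45050457 -0.53918995  0.51947254]
 [-0.00537328 -0.77086156 -0.63698004  0.83346137]
 [ 0.          0.          0.          1.        ]]
timer 0.96 [272.1, 167.8, 321.0, 210.2] 1028
timer 0.75 [327.6, 147.0, 359.8, 180.2] 773
timer 0.69 [169.1, 257.0, 229.3, 312.9] 1873
timer 0.68 [208.2, 204.1, 250.0, 247.5] 1182
knob_seat 0.71 [215.3, 207.8, 233.4, 224.5] 313
knob_seat 0.64 [182.0
[... 776 characters left out ...]
[277.8, 191.7, 295.8, 215.7] 310
knob_seat 0.85 [184.9, 184.6, 203.5, 204.4] 327
knob_seat 0.76 [125.0, 223.5, 143.8, 240.1] 328
knob_seat 0.63 [347.9, 201.7, 368.0, 225.3] 318
mark 0.8 [266.9, 184.3, 302.5, 228.0] 1276
mark 0.7 [328.1, 189.4, 376.4, 238.1] 1242
mark 0.67 [119.3, 208.4, 155.7, 254.3] 1279
mark 0.61 [174.8, 175.3, 213.5, 222.5] 1261
wrist 308.3942244278372 256.29521268081453 196.552349817877 -0.08395992965424857 [[ 3.91725464e-01 -8.84187079e-01 -2.54488448e-01  3.23961936e-01]
 [-9.20082129e-01 -3.76386048e-01 -1.08546847e-01 -5.69540728e-01]
 [ 1.89818619e-04  2.76670838e-01 -9.60964730e-01  3.84710352e-01]
 [ 0.00000000e+00  0.00000000e+00  0.00000000e+00  1.00000000e+00]]
```

Run:
```python
import cv2
a=cv2.imread("pics/top0.png"); cv2.imwrite("pics/top0c.png",cv2.resize(a[150:280,90:400],None,fx=2.5,fy=2.5,interpolation=cv2.INTER_CUBIC))
a=cv2.imread("pics/scene0.png"); cv2.imwrite("pics/scene0c.png",cv2.resize(a[130:330,150:400],None,fx=3,fy=3,interpolation=cv2.INTER_CUBIC))
```

```text
(no output)
```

View pics/top0.png

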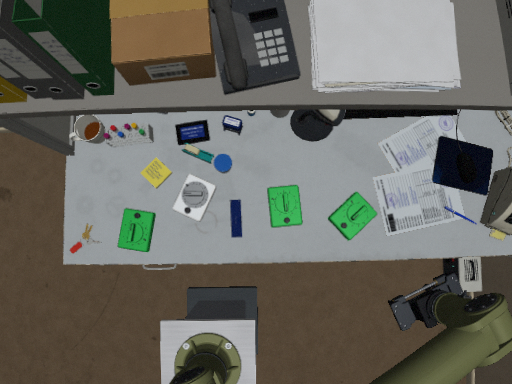

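```bash
sleep 0.1
```

```text
(no output)
```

View pics/scene0.png

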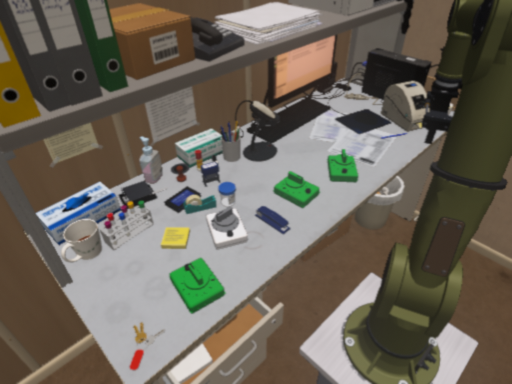

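Run:
```python
import cv2
a=cv2.imread("pics/top0.png"); cv2.imwrite("pics/top0d.png",cv2.resize(a[140:250,130:260],None,fx=5,fy=5,interpolation=cv2.INTER_CUBIC))
a=cv2.imread("pics/scene0.png"); cv2.imwrite("pics/scene0d.png",cv2.resize(a[160:270,150:300],None,fx=5,fy=5,interpolation=cv2.INTER_CUBIC))
```

```text
(no output)
```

View pics/top0d.png

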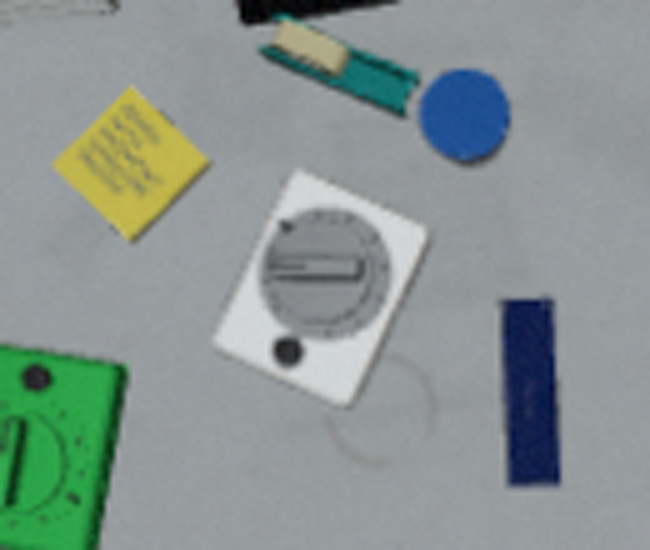

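View pics/scene0d.png

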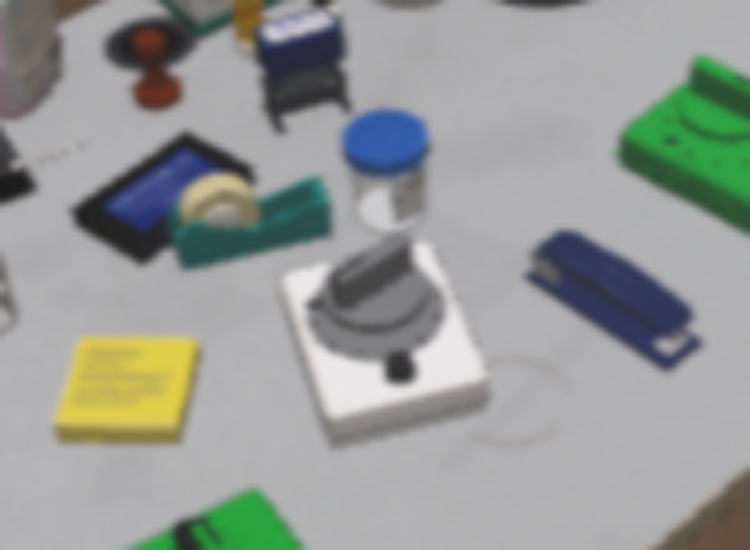

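```bash
cat > h.py <<'E'
import numpy as np, cv2
def ray(p,u,v):
    k=p["k1"]; K=np.array([[p["fx"],0,p["cx"]],[0,p["fy"],p["cy"]],[0,0,1.]])
    s=cv2.undistortPoints(np.array([[[u,v]]],float),K,np.array([k,0,0,0.]))[0,0]
    T=p["world_from_camera"]; return T[:3,3],T[:3,:3]@np.array([s[0],s[1],1.])
def onz(p,u,v,z):
    o,d=ray(p,u,v); return o+d*(z-o[2])/d[2]
def proj(p,X):
    T=p["world_from_camera"]; R=T[:3,:3]; c=R.T@(np.array(X)-T[:3,3])
    s=c[:2]/c[2]; s=s*(1+p["k1"]*(s@s)); return s[0]*p["fx"]+p["cx"],s[1]*p["fy"]+p["cy"]
E
python3 - <<'E'
from cell import *
from h import *
p=read_camera("top"); f=lambda u,v,z: onz(p,130+(u-2)/5,140+(v-2)/5,z)
k=f(326,270,.061); key=f(288,351,.05); m=f(287,226,.043)
print(k,key,m)
a=f(275,267,.088); b=f(360,267,.088); print(a,b,(a+b)/2)
print("front dir deg",np.degrees(np.arctan2(*(key-k)[1::-1])), np.linalg.norm((key-k)[:2]),np.linalg.norm((m-k)[:2]),"mark",np.degrees(np.arctan2(*(m-k)[1::-1])),"bar",np.degrees(np.arctan2(*(a-b)[1::-1])))
for n,u,v in [("jar",466,115),("notes",132,164),("tape",345,65),("stap",531,392)]: print(n,f(u,v,.06))
E
```

```text
[0.56803047 0.02955948 0.061     ] [0.51622978 0.05626884 0.05      ] [0.59984806 0.05818212 0.043     ]
[0.56748166 0.05838343 0.088     ] [0.5665964  0.00387586 0.088     ] [0.56703903 0.03112964 0.088     ]
front dir deg 152.7235687293908 0.05828122335508661 0.04279736218975907 mark 41.97407439619665 bar 89.0695419481022
jar [ 0.66919729 -0.06264744  0.06      ]
notes [0.64061888 0.15857057 0.06      ]
tape [0.70425577 0.01720868 0.06      ]
stap [ 0.48659635 -0.10320382  0.06      ]
```

```bash
cat >> h.py <<'E'
def wrows(yaw0,dw,dyaw,n,op=1.0):
    "world shift dw total, dyaw total (world ccw) in n rows"
    out=[]
    for i in range(n):
        y=np.radians(yaw0+dyaw*i/n); d=np.array(dw)/n
        out.append("%g %.4f %.4f %.4f 0 0 %.2f"%(op,np.cos(y)*d[0]+np.sin(y)*d[1],np.sin(y)*d[0]-np.cos(y)*d[1],-d[2],-dyaw/n))
    return "; ".join(out)
E
python3 - <<'E'
from h import *
print(wrows(23.03,[.313,.628,-.04],66.,14))
E
```

```text
1 0.0381 -0.0325 0.0029 0 0 -4.71; 1 0.0407 -0.0293 0.0029 0 0 -4.71; 1 0.0429 -0.0259 0.0029 0 0 -4.71; 1 0.0449 -0.0222 0.0029 0 0 -4.71; 1 0.0466 -0.0185 0.0029 0 0 -4.71; 1 0.0480 -0.0146 0.0029 0 0 -4.71; 1 0.0490 -0.0106 0.0029 0 0 -4.71; 1 0.0497 -0.0065 0.0029 0 0 -4.71; 1 0.0501 -0.0024 0.0029 0 0 -4.71; 1 0.0501 0.0017 0.0029 0 0 -4.71; 1 0.0498 0.0058 0.0029 0 0 -4.71; 1 0.0491 0.0099 0.0029 0 0 -4.71; 1 0.0482 0.0139 0.0029 0 0 -4.71; 1 0.0469 0.0178 0.0029 0 0 -4.71
```

Request:
{"api": "carry_out", "payload": {
  "increments": "1 0.038 -0.0325 0.003 0 0 -4.7; 1 0.041 -0.029 0.003 0 0 -4.7; 1 0.043 -0.026 0.003 0 0 -4.7; 1 0.045 -0.022 0.003 0 0 -4.7; 1 0.0465 -0.0185 0.003 0 0 -4.7; 1 0.048 -0.0145 0.003 0 0 -4.7; 1 0.049 -0.0105 0.003 0 0 -4.7; 1 0.05 -0.0065 0.003 0 0 -4.7; 1 0.05 -0.0025 0.003 0 0 -4.7; 1 0.05 0.0015 0.003 0 0 -4.7; 1 0.05 0.006 0.003 0 0 -4.7; 1 0.049 0.01 0.003 0 0 -4.7; 1 0.048 0.014 0.003 0 0 -4.7; 1 0.047 0.018 0.003 0 0 -4.7; 1 0 0 0 0 0 0"
}}

```text
time_s: 2.48
tool_pos: [0.5689, 0.0526, 0.25]
tool_rot: [179.5, 0.4, 90.8]
force: [-0.8, 0.4, -0.3]
grip_width: 0.0872
```

Run:
```python
from cell import *
import cv2
o=get_obs(); print(o["tool_pos"],o["tool_rot"],o["qpos"],o["force"])
p=read_camera("wrist"); cv2.imwrite("pics/w1.png",cv2.resize(p["img"],None,fx=1.5,fy=1.5,interpolation=cv2.INTER_CUBIC)); print(p["world_from_camera"])
for t in ["knob_seat","key_top","mark"]:
  for d in masks_of(t,p): print(t,d["confidence"],d["bbox"])
```

```text
[0.56894332 0.05260413 0.25003431] [179.52951804   0.36799379  90.80407795] [ 26.90541892  13.70762868 -40.22985921  97.05503747   9.72645187
  72.24741184 -14.6349216 ] [-0.80829311  0.43810175 -0.28779282]
[[ 0.99985326  0.01170228  0.01251088  0.56699138]
 [ 0.01476605 -0.95898185 -0.28308262  0.12812879]
 [ 0.00868499  0.28322582 -0.95901392  0.34202894]
 [ 0.          0.          0.          1.        ]]
knob_seat 0.96 [81.6, 0.0, 150.4, 25.2]
knob_seat 0.76 [221.3, 174.7, 290.8, 248.5]
key_top 0.89 [194.4, 176.0, 213.2, 190.3]
mark 0.81 [62.4, 2.0, 214.4, 62.2]
mark 0.6 [174.5, 125.1, 323.5, 265.3]
```

View pics/w1.png

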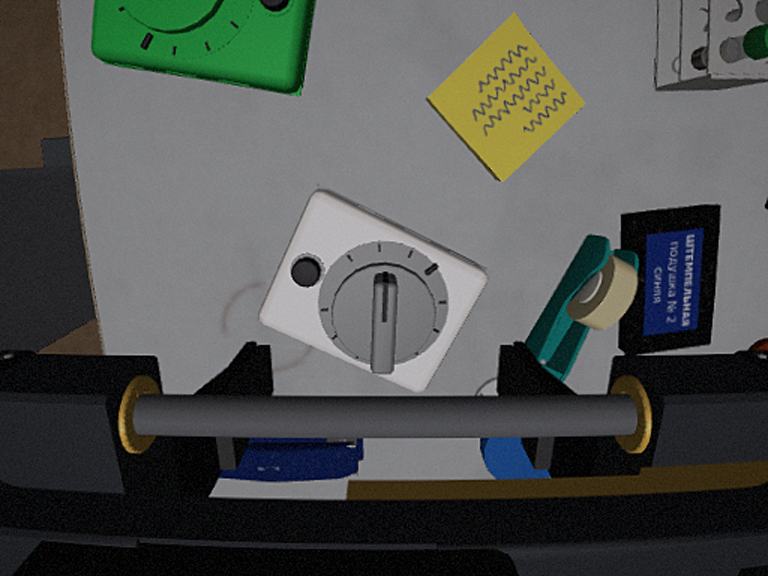

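Run:
```python
from cell import *
from h import *
p=read_camera("wrist"); np.save("w1.npy",p,allow_pickle=True)
im=p["img"][115:270,165:335].copy()
im=cv2.resize(im,None,fx=4.5,fy=4.5,interpolation=cv2.INTER_CUBIC)
cv2.imwrite("pics/w1z.png",im)
```

```text
(no output)
```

View pics/w1z.png

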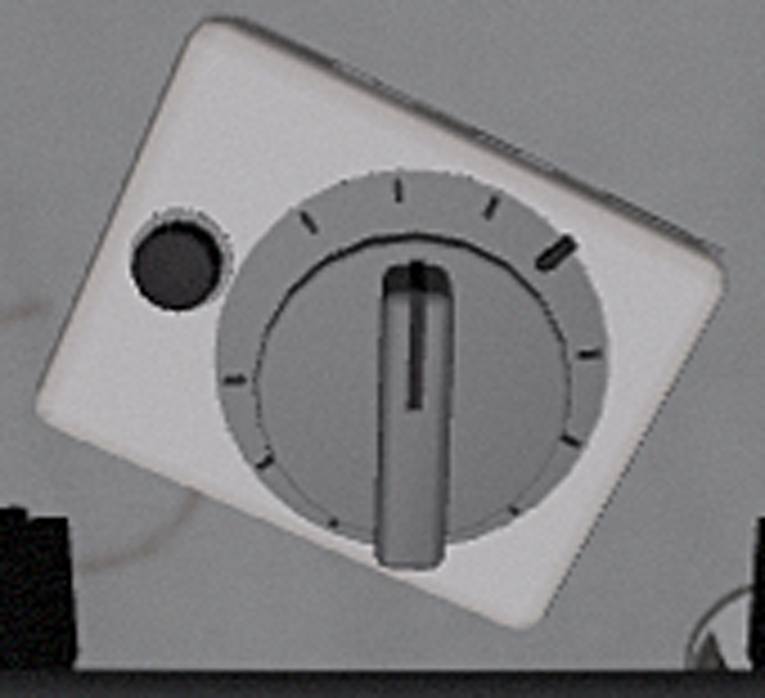

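Run:
```python
from h import *
from scipy.optimize import least_squares
p=np.load("w1.npy",allow_pickle=True).item()
f=lambda u,v,z: onz(p,165+(u-1.75)/4.5,115+(v-1.75)/4.5,z)
k1=f(412,359,.039);k2=f(414,388,.061);key=f(176,267,.05);m=f(557,253,.043)
b1=f(418,293,.088);b2=f(410,568,.088)
for n,x in dict(dial=k1,fl=k2,key=key,mark=m,b1=b1,b2=b2,bc=(b1+b2)/2).items(): print(n,x.round(4))
k=(k1+k2)/2
an=lambda d:np.degrees(np.arctan2(d[1],d[0]))
print("front",an(key-k),"mark",an(m-k),"bar",an(b1-b2),"lens",np.linalg.norm((key-k)[:2]),np.linalg.norm((m-k)[:2]),np.linalg.norm((b1-b2)[:2]))
```

```text
dial [0.57  0.033 0.039]
fl [0.5702 0.033  0.061 ]
key [0.5191 0.0567 0.05  ]
mark [0.6017 0.0585 0.043 ]
b1 [0.5706 0.0603 0.088 ]
b2 [0.5693 0.0038 0.088 ]
bc [0.57   0.0321 0.088 ]
front 155.08361620892603 mark 38.89437173459019 bar 88.69311005453373 lens 0.05629615134114348 0.040591308342795986 0.05643556484727306
```

```bash
cat >> h.py <<'E'
from scipy.spatial.transform import Rotation as Ro
def plan(o,pos,yaw,n):
    R0=Ro.from_euler('xyz',o["tool_rot"],degrees=True); R1=Ro.from_euler('xyz',[180,0,yaw],degrees=True)
    rv=(R0.inv()*R1).as_rotvec(); d=np.array(pos)-o["tool_pos"]
    for i in range(n):
        R=R0*Ro.from_rotvec(rv*i/n); print(R.inv().apply(d/n).round(4),np.degrees(rv/n).round(2))
E
python3 - <<'E'
from cell import *
from h import *
plan(get_obs(),[.5695,.032,.137],88.7,6)
E
```

```text
[-0.002   0.      0.0189] [0.08 0.1  0.25]
[-0.0021  0.0001  0.0189] [0.08 0.1  0.25]
[-0.0021  0.0001  0.0189] [0.08 0.1  0.25]
[-0.0021  0.0001  0.0189] [0.08 0.1  0.25]
[-0.0022  0.0002  0.0189] [0.08 0.1  0.25]
[-0.0022  0.0002  0.0189] [0.08 0.1  0.25]
```

Run:
```python
from cell import *
o=get_obs(); print(o["time_s"],o["tool_pos"],o["tool_rot"])
o=get_obs(); print(o["time_s"],o["tool_pos"],o["tool_rot"])
```

```text
2.725 [0.56841728 0.04542933 0.25010644] [179.54903615   0.63013099  90.1800684 ]
2.725 [0.56841728 0.04542933 0.25010644] [179.54903615   0.63013099  90.1800684 ]
```

Request:
{"api": "carry_out", "payload": {
  "increments": "0.5 -0.0035 0 0.019 0.15 0.2 0.5; 0.5 -0.0035 0 0.019 0.15 0.2 0.5; 0.5 -0.0035 0 0.012 0.15 0.2 0.5; 0.5 0 0 0 0 0 0; 0.5 0 0 0 0 0 0"
}}

```text
time_s: 3.35
tool_pos: [0.5674, 0.0297, 0.1954]
tool_rot: [-179.8, 0.1, 88.2]
force: [0.1, -0.1, 0.1]
grip_width: 0.0473
```

Run:
```python
from cell import *
from h import *
o=get_obs(); print(o["tool_pos"],o["tool_rot"],o["qpos"],o["force"])
p=read_camera("wrist"); np.save("w2.npy",p,allow_pickle=True); print(p["world_from_camera"])
im=p["img"][100:270,130:340].copy()
cv2.imwrite("pics/w2z.png",cv2.resize(im,None,fx=3.5,fy=3.5,interpolation=cv2.INTER_CUBIC))
print(get_obs()["tool_pos"])
```

```text
[0.56743556 0.02974901 0.19541241] [-1.79844614e+02  7.91220745e-02  8.82145332e+01] [ 27.68837228  16.33037654 -38.64828054 100.70362618  11.05083385
  66.96682655 -15.99992897] [ 0.13562903 -0.09529038  0.06251435]
[[ 0.99953269 -0.02864733 -0.01066478  0.56993377]
 [-0.03048371 -0.960045   -0.27818041  0.10473894]
 [-0.00226954  0.27837552 -0.96046964  0.28778162]
 [ 0.          0.          0.          1.        ]]
[0.56739488 0.02966986 0.19544813]
```

View pics/w2z.png

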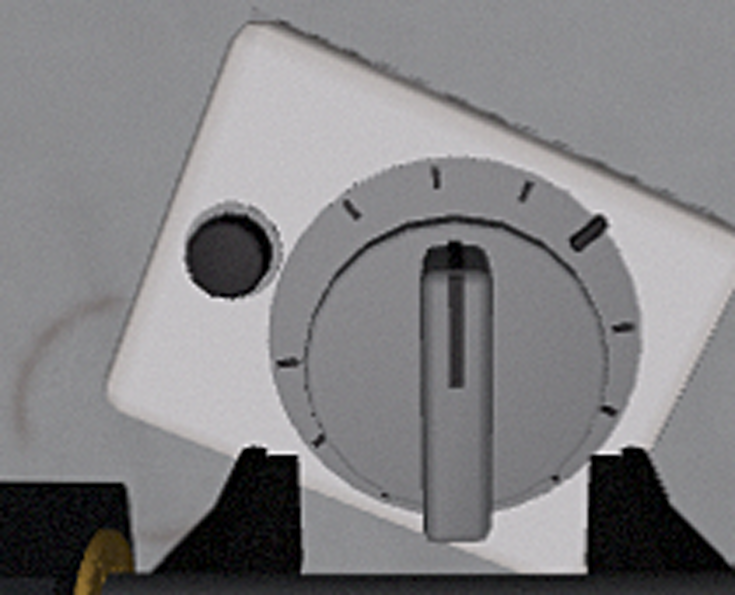

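```bash
cat > fit.py <<'E'
from h import *
from scipy.optimize import least_squares
def fit(p,key,mark,flL,flR,flT,dl,dr,dt):
    a=np.linspace(0,2*np.pi,721)
    def circ(x,y,z,r):
        P=np.array([proj(p,[x+r*np.cos(t),y+r*np.sin(t),z]) for t in a[::4]])
        return [P[:,0].min(),P[:,0].max(),P[:,1].min()]
    def res(q):
        x,y,w,r=q; c,s=np.cos(w),np.sin(w)
        L=lambda u,v,z:np.array(proj(p,[x+c*u-s*v,y+s*u+c*v,z]))
        # mark at 2.0 rad clockwise from -x
        am=np.pi-2.0
        r_=np.r_[L(-.057,0,.05)-key, L(.04*np.cos(am),.04*np.sin(am),.043)-mark, np.array(circ(x,y,.061,.034))-[flL,flR,flT], np.array(circ(x,y,.039,r))-[dl,dr,dt]]
        return r_
    s=least_squares(res,[.57,.03,np.radians(-26),.042]); return s.x,s.fun
E
python3 - <<'E'
from fit import *
for n,u0,v0,sc,pts in [("w1",165,115,4.5,[(176,267),(557,253),257,571,233,216,608,170,(418,293),(410,568)]),("w2",130,100,3.5,[(229,257),(590,233),305,609,216,269,641,156,(457,269),(457,540)])]:
    p=np.load(n+".npy",allow_pickle=True).item()
    U=lambda u:u0+(u-sc/2+.5)/sc
    V=lambda v:v0+(v-sc/2+.5)/sc
    k,m,a,b,c,d,e,f,b1,b2=pts
    x,r=fit(p,np.array([U(k[0]),V(k[1])]),np.array([U(m[0]),V(m[1])]),U(a),U(b),V(c),U(d),U(e),V(f))
    B1=onz(p,U(b1[0]),V(b1[1]),.088);B2=onz(p,U(b2[0]),V(b2[1]),.088);d=B1-B2
    print(n,x[:2].round(4),np.degrees(x[2]).round(2),x[3].round(4),r.round(2),"bar",((B1+B2)/2).round(4),np.degrees(np.arctan2(d[1],d[0])).round(2),np.linalg.norm(d))
    print(" target bar dir",np.degrees(x[2])+180-np.degrees(2.0))
E
```

```text
w1 [0.5704 0.0323] -25.48 0.0443 [-0.15 -0.08 -0.68  0.53 -0.6   0.8   0.11  0.61  0.04 -0.54] bar [0.57   0.0321 0.088 ] 88.69 0.05643556484727306
 target bar dir 39.92654352407013
w2 [0.5704 0.0321] -25.66 0.0445 [-0.76 -0.25 -0.7   0.7  -0.35  0.81  0.04  0.75  0.3  -0.43] bar [0.57   0.0324 0.088 ] 88.46 0.056544958134495456
 target bar dir 39.75322589541872
```

Request:
{"api": "carry_out", "payload": {
  "increments": "0.5 0.0012 0.0013 0.015 0 0 -0.2; 0.5 0.0012 0.0013 0.015 0 0 -0.2; 0.5 0 0 0.015 0 0 0; 0.5 0 0 0.010 0 0 0; 0.5 0 0 0 0 0 0"
}}

```text
time_s: 4.03
tool_pos: [0.57, 0.0329, 0.1364]
tool_rot: [-179.8, 0.1, 88.7]
force: [-1.1, 0.1, 0.5]
grip_width: 0.0436
```

Run:
```python
from cell import *
from h import *
o=get_obs(); print(o["tool_pos"],o["tool_rot"],o["force"])
plan(o,[.570,.0322,.1335],88.6,1)
```

```text
[0.57003511 0.0328522  0.13644999] [-1.79839175e+02  7.48147422e-02  8.87197928e+01] [-1.09765594  0.10809074  0.49705309]
[-0.0006 -0.      0.003 ] [-0.16  0.07  0.12]
```

Request:
{"api": "carry_out", "payload": {
  "increments": "0.3 -0.0005 0 0.003 -0.15 0 0.1; 0.3 0 0 0 0 0 0; 0.1 0 0 0 0 0 0; 0 0 0 0 0 0 0; 0 0 0 0 0 0 0",
  "force": 6
}}

```text
time_s: 4.65
tool_pos: [0.5706, 0.0323, 0.1345]
tool_rot: [179.9, 0.1, 88.6]
force: [0.2, -0.4, -1.0]
grip_width: 0.0141
```

Run:
```python
from cell import *
o=get_obs(); print(o["tool_pos"],o["tool_rot"],o["force"],o["wrist_torque"],o["grip_width"])
```

```text
[0.57064798 0.03231423 0.13446976] [1.79894723e+02 8.35937079e-02 8.85957870e+01] [ 0.203726   -0.43321103 -0.99478699] [ 0.0732873  -0.14057808  0.03514767] 0.014061392609365866
```

Request:
{"api": "carry_out", "payload": {
  "increments": "0 0 0 0 0 0 0; 0 0 0 0.002 0 0 0; 0 0 0 0.001 0 0 0",
  "force": 40
}}

```text
time_s: 5.03
tool_pos: [0.5707, 0.0323, 0.1316]
tool_rot: [179.9, 0.1, 88.6]
force: [-0.7, 0.5, 0.3]
grip_width: 0.0136
```

Request:
{"api": "carry_out", "payload": {
  "increments": "0 0 0 0.001 0 0 0; 0 0 0 0.001 0 0 0"
}}

```text
time_s: 5.28
tool_pos: [0.5707, 0.0323, 0.1301]
tool_rot: [179.9, 0.1, 88.6]
force: [-4.3, -0.6, 8.5]
grip_width: 0.0141
```

Request:
{"api": "carry_out", "payload": {
  "increments": "0 0 0 0.001 0 0 0"
}}

```text
time_s: 5.4
tool_pos: [0.5708, 0.0324, 0.1301]
tool_rot: [179.9, 0.1, 88.6]
force: [-3.8, -0.0, 8.8]
grip_width: 0.0136
```

Request:
{"api": "carry_out", "payload": {
  "increments": "0 0 0 0.001 0 0 0"
}}

```text
time_s: 5.52
tool_pos: [0.5708, 0.0325, 0.1301]
tool_rot: [179.9, 0.2, 88.6]
force: [-3.2, 0.2, 7.5]
grip_width: 0.0138
```

Request:
{"api": "carry_out", "payload": {
  "increments": "0 0 -0.0004 0.0017 0 0 0; 0 0 -0.0004 0.0020 0 0 0"
}}

```text
time_s: 5.78
tool_pos: [0.5707, 0.0326, 0.13]
tool_rot: [179.8, 0.3, 88.6]
force: [-5.4, -0.3, 14.9]
grip_width: 0.0137
```

Run:
```python
from cell import *
o=get_obs(); print(o["tool_pos"],o["tool_rot"],o["force"],o["wrist_torque"],o["grip_width"])
```

```text
[0.57074451 0.03262992 0.13004953] [179.84247165   0.27788261  88.57915417] [-5.44806423 -0.30473109 14.93844626] [-0.13837815  1.26092027 -0.07799   ] 0.013706022395811165
```

Request:
{"api": "carry_out", "payload": {
  "increments": "0 0 -0.001 0.0021 -0.3 0.1 0"
}}

```text
time_s: 5.9
tool_pos: [0.5702, 0.0326, 0.13]
tool_rot: [179.5, 0.2, 88.6]
force: [-4.1, -2.0, 13.8]
grip_width: 0.0134
```

Run:
```python
from cell import *
from h import *
o=get_obs(); print(o["tool_pos"],o["tool_rot"],o["force"],o["wrist_torque"],o["grip_width"])
plan(o,[.570,.0322,.130],88.6,1)
```

```text
[0.57021219 0.03257044 0.13004037] [179.49628165   0.2442713   88.56975998] [-4.08296721 -2.03893372 13.80595497] [-0.23321535  1.15720867 -0.04343164] 0.013409854701153804
[-0.0004 -0.0002  0.    ] [ 0.5   0.24 -0.03]
```

Request:
{"api": "carry_out", "payload": {
  "increments": "0 0 -0.0006 0.0022 0.5 0.25 0"
}}

```text
time_s: 6.02
tool_pos: [0.5707, 0.0323, 0.1301]
tool_rot: [179.8, 0.1, 88.6]
force: [-2.8, -1.5, 11.7]
grip_width: 0.0135
```

Run:
```python
from cell import *
from h import *
o=get_obs(); print(o["tool_pos"],o["tool_rot"],o["force"],o["wrist_torque"],o["grip_width"])
plan(o,[.570,.0322,.130],88.6,1)
```

```text
[0.57065519 0.03233176 0.13008576] [1.79844383e+02 7.12504513e-02 8.85683601e+01] [-2.75335652 -1.53061242 11.71212424] [-0.30435757  0.4824971  -0.00477517] 0.01345510016971452
[-0.0001 -0.0007  0.0001] [ 0.16  0.07 -0.03]
```

Request:
{"api": "carry_out", "payload": {
  "increments": "0 0 -0.0005 0.0026 0.2 0.1 0; 0 0 -0.0005 0.0026 0.15 0.1 0"
}}

```text
time_s: 6.28
tool_pos: [0.571, 0.0323, 0.13]
tool_rot: [-179.9, 0.0, 88.6]
force: [-6.3, -2.1, 16.1]
grip_width: 0.0137
```

Run:
```python
from cell import *
from h import *
o=get_obs(); print(o["tool_pos"],o["tool_rot"],o["force"],o["wrist_torque"],o["grip_width"])
plan(o,[.570,.0322,.130],88.6,1)
```

```text
[0.57102189 0.03228279 0.12999526] [-1.79943627e+02  1.68748800e-02  8.85537659e+01] [-6.2724494  -2.05795217 16.06267155] [-0.25112848  1.35122101  0.04800545] 0.013655424895026228
[-0.0001 -0.001  -0.    ] [-0.06  0.02 -0.05]
```

Request:
{"api": "carry_out", "payload": {
  "increments": "0 0 -0.0016 0.0024 0 0 0"
}}

```text
time_s: 6.4
tool_pos: [0.5707, 0.0323, 0.1301]
tool_rot: [179.9, 0.1, 88.5]
force: [-1.4, 0.1, 10.4]
grip_width: 0.0142
```

Run:
```python
from cell import *
from h import *
o=get_obs(); print(o["tool_pos"],o["tool_rot"],o["force"],o["wrist_torque"],o["grip_width"])
plan(o,[.570,.0322,.130],88.6,1)
```

```text
[0.57066782 0.03232365 0.1300642 ] [1.79889511e+02 6.71006514e-02 8.85450853e+01] [-1.36095849  0.11732858 10.41812603] [-0.14828228  0.41248352 -0.02907954] 0.014223662188000658
[-0.0001 -0.0007  0.0001] [ 0.11  0.07 -0.05]
```

Request:
{"api": "carry_out", "payload": {
  "increments": "0 0 -0.0021 0.0034 0.1 0.1 0"
}}

```text
time_s: 6.52
tool_pos: [0.5705, 0.0324, 0.13]
tool_rot: [179.7, 0.0, 88.5]
force: [-3.8, -1.5, 19.8]
grip_width: 0.0136
```

```bash
cat > st.py <<'E'
from cell import *
from h import *
o=get_obs(); print(o["tool_pos"].round(4),o["tool_rot"].round(2),o["force"].round(1),o["wrist_torque"].round(2),o["grip_width"],o["time_s"])
plan(o,[.570,.0322,.130],o["tool_rot"][2],1)
E
python3 st.py
```

```text
[0.5705 0.0324 0.13  ] [1.7973e+02 4.0000e-02 8.8550e+01] [-3.8 -1.5 19.8] [-0.33  0.9   0.  ] 0.013588314749382819 6.525
[-0.0002 -0.0005 -0.    ] [0.27 0.04 0.  ]
```

Request:
{"api": "carry_out", "payload": {
  "increments": "0 0 -0.0022 0.0033 0.2 0 4"
}}

```text
time_s: 6.65
tool_pos: [0.5704, 0.0324, 0.13]
tool_rot: [179.6, 0.1, 84.5]
force: [-2.6, -1.0, 17.1]
grip_width: 0.0135
```

```bash
python3 st.py
```

```text
[0.5704 0.0324 0.13  ] [1.7964e+02 7.0000e-02 8.4480e+01] [-2.6 -1.  17.1] [-0.25  0.69  0.29] 0.013535079681283707 6.65
[-0.0002 -0.0003 -0.    ] [0.36 0.07 0.  ]
```

Request:
{"api": "carry_out", "payload": {
  "increments": "0 -0.0002 -0.0022 0.0033 0.3 0 5; 0 -0.0004 -0.0022 0.0033 0.2 0 5"
}}

```text
time_s: 6.9
tool_pos: [0.5702, 0.0325, 0.13]
tool_rot: [179.5, 0.0, 74.3]
force: [-2.7, 0.9, 15.9]
grip_width: 0.0137
```

```bash
python3 st.py
python3 - <<'E'
from cell import *
from h import *
for n in ["scene","top","wrist"]:
    p=read_camera(n); cv2.imwrite(f"pics/{n}3.png",p["img"])
a=cv2.imread("pics/scene3.png"); cv2.imwrite("pics/s3.png",cv2.resize(a[170:270,180:280],None,fx=5,fy=5,interpolation=cv2.INTER_CUBIC))
a=cv2.imread("pics/wrist3.png"); cv2.imwrite("pics/w3.png",cv2.resize(a,None,fx=1.5,fy=1.5,interpolation=cv2.INTER_CUBIC))
E
python3 st.py
```

```text
[0.5702 0.0325 0.13  ] [1.7952e+02 3.0000e-02 7.4260e+01] [-2.7  0.9 15.9] [-0.25  0.71  0.25] 0.01373066807581475 6.9
[-0.0003 -0.0002  0.    ] [0.48 0.03 0.  ]
[0.5702 0.0325 0.13  ] [1.7952e+02 3.0000e-02 7.4390e+01] [-2.6 -2.8 16.9] [-0.24  0.7   0.09] 0.013677895536334061 7.05
[-0.0004 -0.0001  0.    ] [0.48 0.03 0.  ]
```

View pics/w3.png

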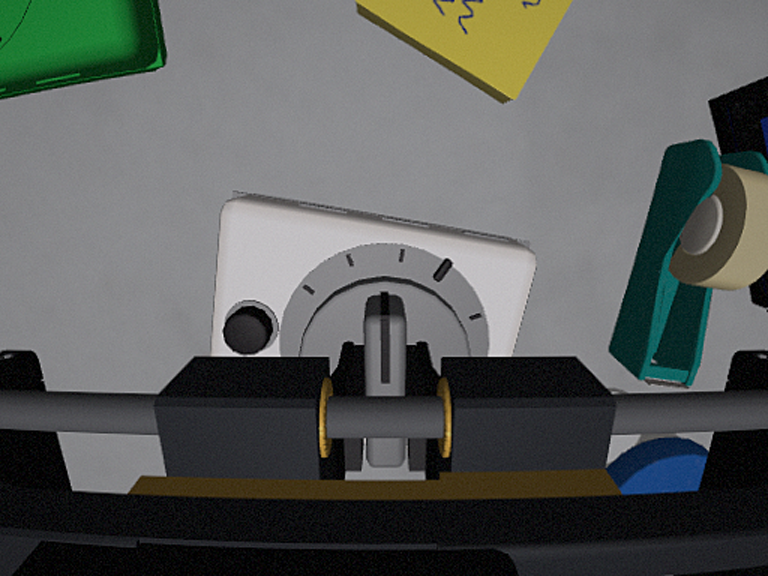

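View pics/s3.png

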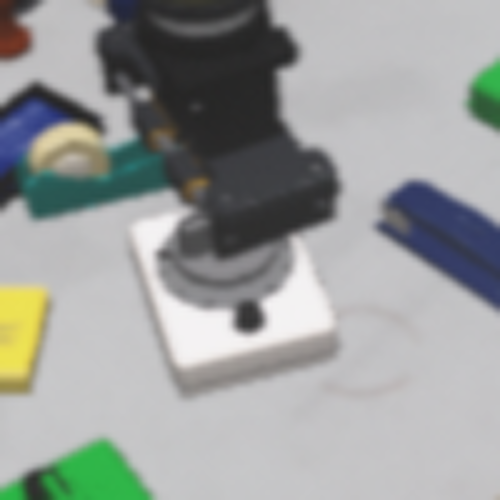

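```bash
cat > chk.py <<'E'
from cell import *
from h import *
import sys
def report(p,key,mark):
    k=onz(p,key[0],key[1],.05); m=onz(p,mark[0],mark[1],.043)
    d=(m-k)[:2]
    # expected in timer frame
    am=np.pi-2.0; e=np.array([.04*np.cos(am)+.057,.04*np.sin(am)])
    w=np.arctan2(d[1],d[0])-np.arctan2(e[1],e[0]); c,s=np.cos(w),np.sin(w)
    o=(k[:2]+m[:2])/2-np.array([[c,-s],[s,c]])@(np.array([-.057+.04*np.cos(am),.04*np.sin(am)])/2)
    print("timer yaw",np.degrees(w),"origin",o,"len",np.linalg.norm(d),np.linalg.norm(e),"target bar",np.degrees(w)+180-114.59)
E
python3 - <<'E'
from chk import *
p=read_camera("wrist"); report(p,(249/1.5,330/1.5),(443/1.5,270/1.5))
p=np.load("w2.npy",allow_pickle=True).item(); report(p,(130+229/3.5,100+257/3.5),(130+590/3.5,100+233/3.5))
p=np.load("w1.npy",allow_pickle=True).item(); report(p,(165+176/4.5,115+267/4.5),(165+557/4.5,115+253/4.5))
E
python3 st.py
```

```text
timer yaw -25.528716875695547 origin [0.57268463 0.03248776] len 0.08068073000396332 0.08213786930919849 target bar 39.881283124304446
timer yaw -25.121364710603906 origin [0.57149145 0.03209005] len 0.0821593972512403 0.08213786930919849 target bar 40.2886352893961
timer yaw -25.061788521791264 origin [0.57134249 0.03221569] len 0.08270485531185526 0.08213786930919849 target bar 40.348211478208725
[0.5702 0.0325 0.13  ] [1.7952e+02 3.0000e-02 7.4390e+01] [-2.5 -1.6 15.6] [-0.24  0.68  0.05] 0.013558252246622783 7.1
[-0.0003 -0.0002  0.    ] [0.48 0.03 0.  ]
```

Request:
{"api": "carry_out", "payload": {
  "increments": "0 -0.0006 -0.0022 0.0035 0.3 0 5; 0 -0.0008 -0.0021 0.0035 0.2 0 5"
}}

```text
time_s: 7.35
tool_pos: [0.57, 0.0325, 0.13]
tool_rot: [179.4, -0.1, 64.2]
force: [-4.1, -1.5, 18.7]
grip_width: 0.0137
```

```bash
python3 st.py
```

```text
[0.57   0.0325 0.13  ] [ 1.7943e+02 -1.2000e-01  6.4200e+01] [-4.1 -1.5 18.7] [-0.27  0.91  0.31] 0.013746903190481816 7.35
[-0.0003  0.0001 -0.    ] [ 0.57 -0.12 -0.  ]
```

Request:
{"api": "carry_out", "payload": {
  "increments": "0 -0.001 -0.0021 0.0035 0.3 0 5; 0 -0.0012 -0.002 0.0034 0.3 -0.1 5; 0 -0.0014 -0.0019 0.0034 0.3 -0.1 5"
}}

```text
time_s: 7.72
tool_pos: [0.5699, 0.0323, 0.13]
tool_rot: [179.5, -0.4, 48.9]
force: [-2.2, -1.3, 15.7]
grip_width: 0.0134
```

```bash
python3 st.py
python3 - <<'E'
from cell import *
from h import *
p=read_camera("wrist"); np.save("w4.npy",p,allow_pickle=True)
cv2.imwrite("pics/w4.png",cv2.resize(p["img"][120:260,130:370],None,fx=3,fy=3,interpolation=cv2.INTER_CUBIC))
E
python3 st.py
```

```text
[0.5699 0.0323 0.13  ] [179.49  -0.4   48.85] [-2.2 -1.3 15.7] [-0.33  0.64  0.33] 0.013382251182922415 7.725
[0.     0.0001 0.    ] [ 0.51 -0.4  -0.  ]
[0.5699 0.0323 0.13  ] [179.5   -0.4   48.68] [-1.4 -1.  15.7] [-0.22  0.62  0.25] 0.01351816646526482 7.775
[ 0.      0.0001 -0.    ] [ 0.5 -0.4 -0. ]
```

View pics/w4.png

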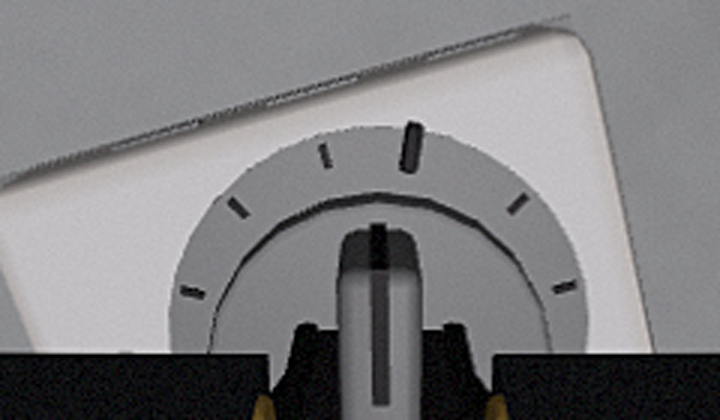

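Run:
```python
from h import *
p=np.load("w4.npy",allow_pickle=True).item()
f=lambda u,v,z: onz(p,130+(u-1)/3,120+(v-1)/3,z)
m=f(412,148,.043); c=np.array([.5704,.0322,0])
print(m, np.linalg.norm((m-c)[:2]))
# centre from dial circle z .039: left 169 right 588 top 126 ; use r=.0444 fit
from scipy.optimize import least_squares
t=np.linspace(0,2*np.pi,181)
U=lambda u:130+(u-1)/3
V=lambda v:120+(v-1)/3
def res(q):
    P=np.array([proj(p,[q[0]+.0444*np.cos(a),q[1]+.0444*np.sin(a),.039]) for a in t]); return [P[:,0].min()-U(169),P[:,0].max()-U(588),P[:,1].min()-V(126)]
s=least_squares(res,[.57,.032]); print(s.x,s.fun)
for cc in (s.x,c[:2]): d=m[:2]-cc; print(np.degrees(np.arctan2(d[1],d[0])),np.linalg.norm(d))
a=f(379,270,.0835);b=f(381,405,.0835); d=a-b; print("bar",np.degrees(np.arctan2(d[1],d[0])))
```

```text
[0.60267329 0.05799005 0.043     ] 0.04131212627534551
[0.57106332 0.03167437] [ 0.62808157 -0.63283075 -0.07629809]
39.777789539257874 0.04113034380920341
38.628850715985635 0.04131212627534551
bar 49.68166540277606
```

Request:
{"api": "carry_out", "payload": {
  "increments": "0 -0.0015 -0.0017 0.0035 0.3 -0.2 4.5; 0 -0.0016 -0.0016 0.0035 0.3 -0.2 4.5"
}}

```text
time_s: 8.02
tool_pos: [0.57, 0.0323, 0.13]
tool_rot: [179.6, -0.4, 39.5]
force: [-3.0, -1.5, 16.4]
grip_width: 0.0136
```

```bash
python3 st.py
python3 - <<'E'
from cell import *
from h import *
p=read_camera("wrist"); np.save("w5.npy",p,allow_pickle=True)
cv2.imwrite("pics/w5.png",cv2.resize(p["img"][120:260,130:370],None,fx=3,fy=3,interpolation=cv2.INTER_CUBIC))
E
python3 st.py
```

```text
[0.57   0.0323 0.13  ] [179.62  -0.43  39.51] [-3.  -1.5 16.4] [-0.37  0.75  0.28] 0.013644605277913427 8.025
[-0.0001  0.0001 -0.    ] [ 0.38 -0.43 -0.  ]
[0.57   0.0323 0.13  ] [179.62  -0.43  39.35] [-2.6 -1.  16. ] [-0.24  0.75  0.29] 0.01374518364693036 8.075
[-0.0001  0.0001  0.    ] [ 0.38 -0.43 -0.  ]
```

View pics/w5.png

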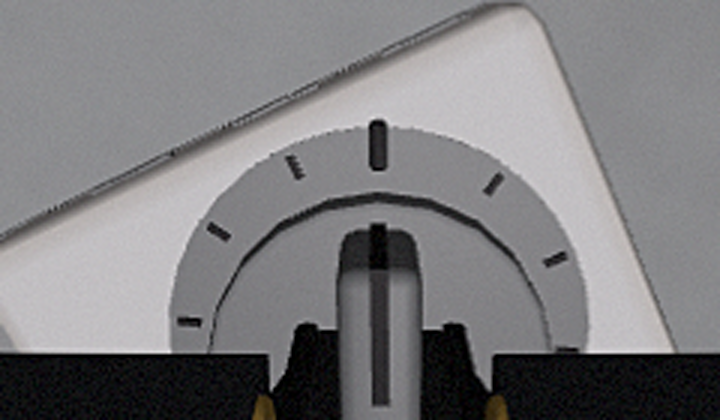

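Request:
{"api": "carry_out", "payload": {
  "increments": "0 -0.0016 -0.0014 0.0033 0.2 -0.2 0; 0 -0.0008 -0.0008 0.0016 0 0 0; 0 0 0 0 0 0 0; 0.3 0 0 0 0 0 0; 0.3 0 0 0 0 0 0"
}}

```text
time_s: 8.7
tool_pos: [0.5702, 0.0322, 0.1303]
tool_rot: [179.4, -0.5, 39.4]
force: [-0.2, -0.4, 0.6]
grip_width: 0.0236
```

```bash
python3 st.py
```

```text
[0.5702 0.0322 0.1303] [179.4   -0.52  39.41] [-0.2 -0.4  0.6] [-0.14 -0.06 -0.01] 0.02362968799784878 8.7
[-0.0002 -0.0001  0.0003] [ 0.6  -0.52 -0.  ]
```

Request:
{"api": "carry_out", "payload": {
  "increments": "0.3 0 0 -0.02 0 0 0; 0.3 0 0 -0.025 0.3 -0.2 0; 0.3 0 0 -0.025 0.3 -0.2 0; 0.3 0 0 0 0 0 0; 0.3 0 0 0 0 0 0"
}}

```text
time_s: 9.32
tool_pos: [0.5693, 0.033, 0.2049]
tool_rot: [-180.0, -0.2, 39.4]
force: [-0.2, 0.5, -1.0]
grip_width: 0.026
```

```bash
python3 st.py
python3 - <<'E'
from cell import *
from h import *
print(get_obs()["qpos"].round(1))
p=read_camera("wrist"); np.save("w6.npy",p,allow_pickle=True)
cv2.imwrite("pics/w6.png",cv2.resize(p["img"][100:270,100:400],None,fx=2.6,fy=2.6,interpolation=cv2.INTER_CUBIC))
E
```

```text
[0.5693 0.033  0.2049] [-179.95   -0.18   39.43] [-0.2  0.5 -1. ] [ 0.02 -0.    0.05] 0.02596951664929925 9.325
[-0.0002  0.0011  0.0749] [-0.05 -0.18  0.  ]
[ 20.6  14.4 -30.3 100.3   7.7  67.3 -62.5]
```

View pics/w6.png

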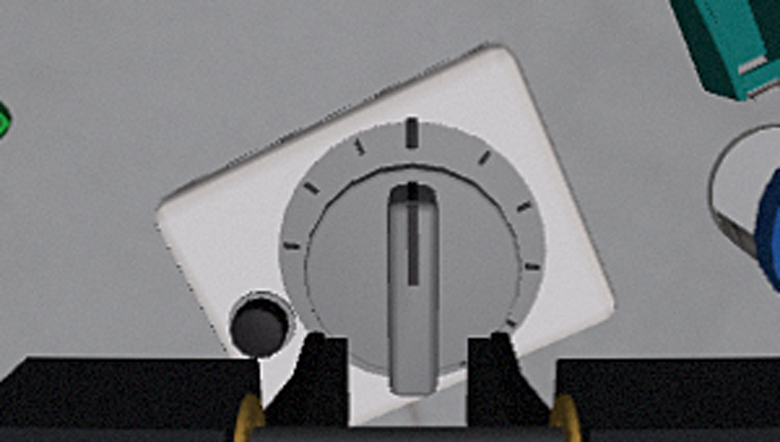

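Run:
```python
from fit import *
p=np.load("w6.npy",allow_pickle=True).item()
U=lambda u:100+(u-.8)/2.6
V=lambda v:100+(v-.8)/2.6
x,r=fit(p,np.array([U(260),V(327)]),np.array([U(412),V(133)]),U(304),U(521),V(164),U(280),U(545),V(121))
print(x[:3],np.degrees(x[2]),r.round(2),"target",np.degrees(x[2])+180-114.59)
f=lambda u,v,z:onz(p,U(u),V(v),z)
b=f(412.5,203,.088)-f(413,393,.088); print("bar",np.degrees(np.arctan2(b[1],b[0])))
m=f(412,133,.043); print("mark dir",np.degrees(np.arctan2(m[1]-x[1],m[0]-x[0])))
print("key",f(260,327,.05), x[:2]-.057*np.array([np.cos(x[2]),np.sin(x[2])]))
```

```text
[ 0.57199049  0.03178808 -0.45227582] -25.913495714658062 [-1.31  1.07  0.42  0.44 -0.26  0.84 -0.67  0.45 -0.2  -0.61] target 39.49650428534193
bar 39.72714222387909
mark dir 39.98432673343894
key [0.5222461  0.05641122 0.05      ] [0.52072157 0.05669786]
```

Run:
```python
from cell import *
from h import *
plan(get_obs(),[.521,.0565,.175],154.3,12)
```

```text
[-0.0019 -0.0041  0.0025] [ 0.01 -0.01 -9.57]
[-0.0012 -0.0043  0.0025] [ 0.01 -0.01 -9.57]
[-0.0004 -0.0045  0.0025] [ 0.01 -0.01 -9.57]
[ 0.0003 -0.0045  0.0025] [ 0.01 -0.01 -9.57]
[ 0.001  -0.0044  0.0025] [ 0.01 -0.01 -9.57]
[ 0.0018 -0.0041  0.0025] [ 0.01 -0.01 -9.57]
[ 0.0024 -0.0038  0.0025] [ 0.01 -0.01 -9.57]
[ 0.003  -0.0033  0.0025] [ 0.01 -0.01 -9.57]
[ 0.0035 -0.0028  0.0025] [ 0.01 -0.01 -9.57]
[ 0.0039 -0.0021  0.0025] [ 0.01 -0.01 -9.57]
[ 0.0042 -0.0015  0.0025] [ 0.01 -0.01 -9.57]
[ 0.0044 -0.0007  0.0025] [ 0.01 -0.01 -9.57]
```

Request:
{"api": "carry_out", "payload": {
  "increments": "0 -0.002 -0.004 0.0025 0 0 -9.5; 0 -0.001 -0.0043 0.0025 0 0 -9.5; 0 -0.0005 -0.0045 0.0025 0 0 -9.5; 0 0 -0.0045 0.0025 0 0 -9.5; 0 0.001 -0.0045 0.0025 0 0 -9.5; 0 0.002 -0.004 0.0025 0 0 -9.5; 0 0.0025 -0.004 0.0025 0 0 -9.5; 0 0.003 -0.0035 0.0025 0 0 -9.5; 0 0.0035 -0.003 0.0025 0 0 -9.5; 0 0.004 -0.002 0.0025 0 0 -9.5; 0 0.004 -0.0015 0.0025 0 0 -9.5; 0 0.0045 -0.0005 0.0025 0 0 -9.5; 0 0 0 0 0 0 0; 0 0 0 0 0 0 0",
  "force": 10
}}

```text
time_s: 11.12
tool_pos: [0.5105, 0.0558, 0.1621]
tool_rot: [-179.8, -1.2, 157.1]
force: [1.1, 0.4, -0.6]
grip_width: 0.0005
```

Run:
```python
from cell import *
from h import *
o=get_obs();print(o["qpos"].round(1),o["tool_pos"],o["tool_rot"],o["grip_width"])
plan(o,[.521,.0565,.135],154.3,1)
p=read_camera("wrist"); np.save("w7.npy",p,allow_pickle=True)
print(proj(p,[.521,.0565,.05]))
cv2.imwrite("pics/w7.png",cv2.resize(p["img"],None,fx=1.5,fy=1.5,interpolation=cv2.INTER_CUBIC))
for d in masks_of("key_top",p): print(d["confidence"],d["bbox"])
```

```text
[ 33.6  13.6 -46.9 109.1  10.5  62.9  49.6] [0.51045635 0.05580107 0.16214199] [-179.83288054   -1.16043549  157.07870456] 0.0005385806231323397
[-0.01    0.0048  0.0269] [-0.2  -1.16  2.78]
(np.float64(264.5911871154951), np.float64(234.6039284130941))
0.8 [459.3, 105.2, 491.2, 132.5]
0.53 [249.8, 222.9, 274.9, 233.0]
```

View pics/w7.png

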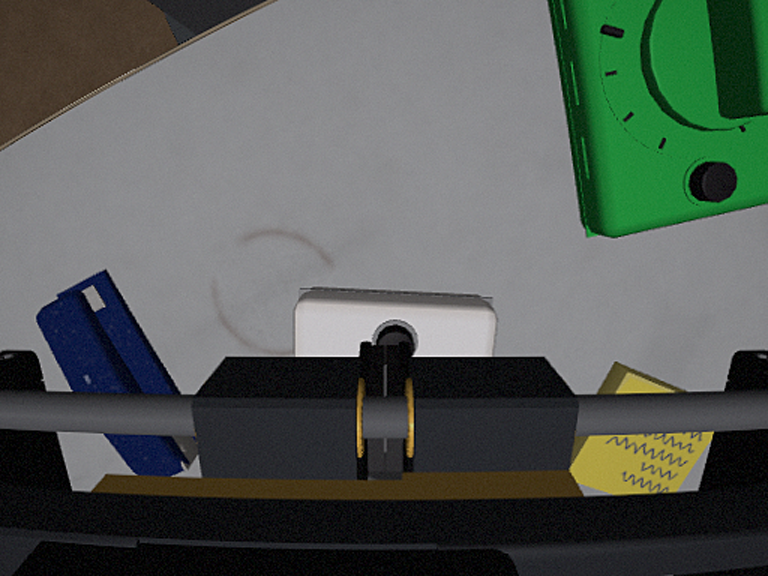

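Run:
```python
from h import *
p=np.load("w7.npy",allow_pickle=True).item()
c,s=np.cos(np.radians(154.3)),np.sin(np.radians(154.3))
print(proj(p,[.521+.0095*c,.0565+.0095*s,.05]))
print(proj(p,[.5712+.076*c,.032+.076*s,.030]))
cv2.imwrite("pics/w7z.png",cv2.resize(p["img"][180:250,190:340],None,fx=5,fy=5,interpolation=cv2.INTER_CUBIC))
```

```text
(np.float64(265.35007349643433), np.float64(222.10753729643784))
(np.float64(265.07226494456535), np.float64(200.0330777126019))
```

View pics/w7z.png

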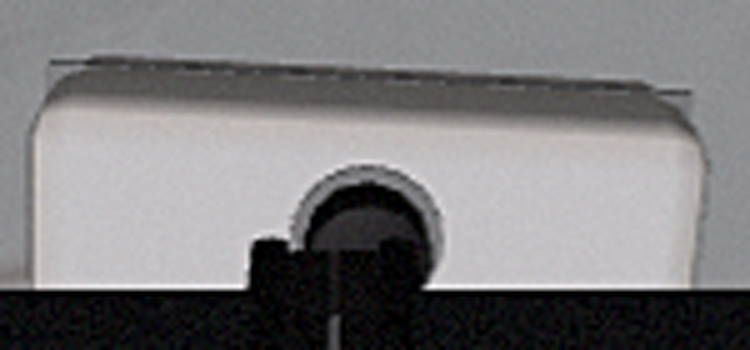

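Request:
{"api": "carry_out", "payload": {
  "increments": "0 -0.005 0.0025 0.009 -0.1 -0.6 1.4; 0 -0.005 0.0025 0.009 -0.1 -0.6 1.4; 0 0 0 0.004 0 0 0; 0 0 0 0 0 0 0; 0 0 0 0 0 0 0"
}}

```text
time_s: 11.85
tool_pos: [0.5225, 0.0564, 0.1403]
tool_rot: [180.0, 0.1, 154.0]
force: [-0.7, -0.5, -0.1]
grip_width: 0.0004
```

Run:
```python
from cell import *
from h import *
o=get_obs();print(o["tool_pos"],o["tool_rot"],o["force"])
plan(o,[.5205,.0565,.125],154.3,1)
```

```text
[0.52248713 0.0564076  0.1403339 ] [1.79962839e+02 1.45151000e-01 1.54010348e+02] [-0.74931486 -0.45205482 -0.07635147]
[ 0.0019 -0.0008  0.0153] [ 0.04  0.15 -0.29]
```

Now down to just above the key (tips at 55 mm), then press in small steps.

Request:
{"api": "carry_out", "payload": {
  "increments": "0 0.002 -0.0005 0.008 0 0.1 -0.3; 0 0 0 0.006 0 0 0; 0 0 0 0 0 0 0"
}}

```text
time_s: 12.22
tool_pos: [0.5203, 0.0566, 0.1257]
tool_rot: [180.0, 0.1, 154.3]
force: [-0.3, 0.3, -0.5]
grip_width: 0.0004
```

Run:
```python
from cell import *
from h import *
o=get_obs();print(o["tool_pos"],o["tool_rot"],o["force"])
plan(o,[.5205,.0565,.12],154.3,1)
```

```text
[0.52033582 0.05662439 0.12566764] [1.79971573e+02 6.52433411e-02 1.54311536e+02] [-0.34746062  0.28237409 -0.46757804]
[-0.0002 -0.      0.0057] [0.03 0.07 0.01]
```

Request:
{"api": "carry_out", "payload": {
  "increments": "0 0 0 0.004 0 0 0; 0 0 0 0.002 0 0 0; 0 0.0003 -0.0002 0.0015 0 0 0; 0 0.0005 -0.0003 0.001 0 0 0"
}}

```text
time_s: 12.72
tool_pos: [0.5202, 0.0566, 0.1174]
tool_rot: [179.9, 0.1, 154.3]
force: [0.4, -0.1, 2.8]
grip_width: 0.0004
```

Request:
{"api": "carry_out", "payload": {
  "increments": "0 0.0006 -0.0003 0.001 0 0 0"
}}

```text
time_s: 12.85
tool_pos: [0.52, 0.0566, 0.1168]
tool_rot: [179.9, 0.2, 154.3]
force: [0.4, -0.2, 3.3]
grip_width: 0.0003
```

Request:
{"api": "carry_out", "payload": {
  "increments": "0 0.0006 -0.0003 0.001 0 0 0"
}}

```text
time_s: 12.98
tool_pos: [0.5199, 0.0566, 0.1162]
tool_rot: [179.9, 0.3, 154.3]
force: [0.7, -1.4, 2.8]
grip_width: 0.0005
```

Request:
{"api": "carry_out", "payload": {
  "increments": "0 0.0004 -0.0002 0.0013 0 0 0; 0 0.0004 -0.0002 0.0013 0 0 0"
}}

```text
time_s: 13.22
tool_pos: [0.5198, 0.0567, 0.1149]
tool_rot: [179.9, 0.4, 154.3]
force: [-1.9, -1.0, 16.4]
grip_width: 0.0005
```

Request:
{"api": "carry_out", "payload": {
  "increments": "0 0.0006 -0.0003 0.0013 0 0 0; 0 0.0007 -0.0003 0.0015 0 0 0"
}}

```text
time_s: 13.48
tool_pos: [0.5197, 0.0568, 0.1149]
tool_rot: [179.9, 0.5, 154.3]
force: [-2.7, -1.0, 14.3]
grip_width: 0.0006
```

Request:
{"api": "carry_out", "payload": {
  "increments": "0 0 0 -0.003 0 0 0; 0 0 0 -0.006 0 0 0; 0 0 0 -0.015 0 0 0; 0 0 0 -0.02 0 0 0; 0 0.01 0 -0.03 0 0 0; 0 0.03 0 -0.03 0 0 0; 0 0.05 0 -0.03 0 0 0; 0 0.05 0 -0.02 0 0 0; 0 0 0 0 0 0 0; 0 0 0 0 0 0 0"
}}

```text
time_s: 14.72
tool_pos: [0.3868, 0.1205, 0.2754]
tool_rot: [180.0, 0.5, 154.3]
force: [1.3, 0.2, -0.4]
grip_width: 0.0008
```

Run:
```python
from cell import *
from h import *
o=get_obs();print(o["tool_pos"],o["tool_rot"],o["force"],o["qpos"].round(1))
for n in ["wrist","top","scene"]:
    p=read_camera(n); cv2.imwrite(f"pics/{n}8.png",p["img"]); np.save(n+"8.npy",p,allow_pickle=True)
a=cv2.imread("pics/wrist8.png"); cv2.imwrite("pics/w8.png",cv2.resize(a,None,fx=1.5,fy=1.5,interpolation=cv2.INTER_CUBIC))
a=cv2.imread("pics/scene8.png"); cv2.imwrite("pics/s8.png",cv2.resize(a[160:270,150:300],None,fx=5,fy=5,interpolation=cv2.INTER_CUBIC))
```

```text
[0.38677155 0.12048324 0.2754157 ] [179.99427426   0.47006804 154.33682363] [ 1.33668925  0.24245639 -0.37159035] [ 35.4 -15.2 -47.9 115.1 -11.3  75.1  55.7]
```

View pics/w8.png

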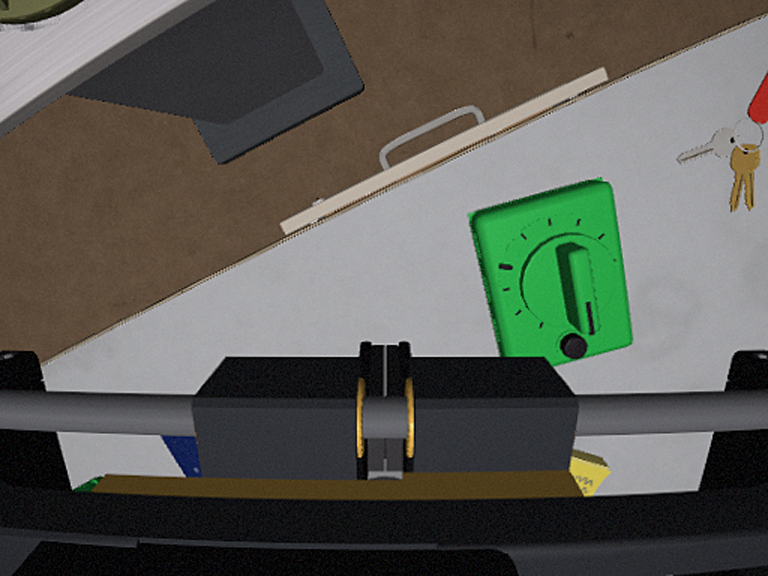

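View pics/s8.png

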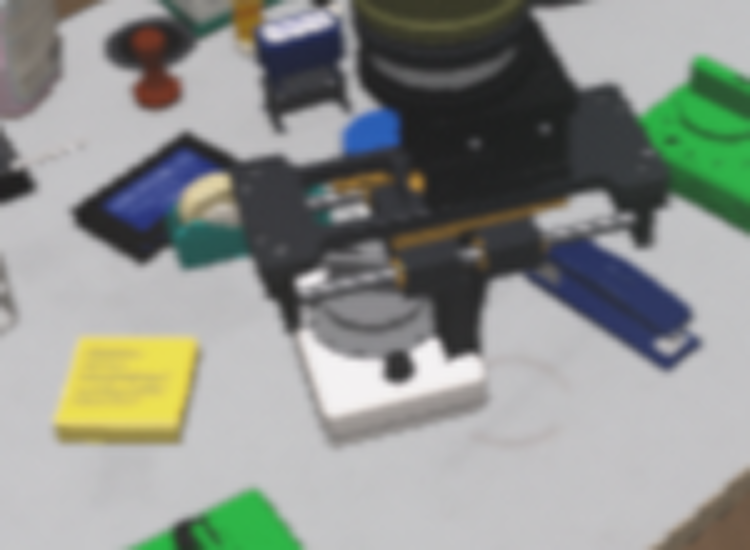

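Request:
{"api": "carry_out", "payload": {
  "increments": "0 -0.04 0 0 0 0 0; 0 -0.05 0 0 0 0 0; 0 -0.05 0 0 0 0 0; 0 -0.05 0 0 0 0 0; 0 -0.035 0 0 0 0 0; 0 0 0 0 0 0 0; 0 0 0 0 0 0 0; 0 0 0 0 0 0 0"
}}

```text
time_s: 15.88
tool_pos: [0.5973, 0.0163, 0.2624]
tool_rot: [179.7, -1.1, 154.0]
force: [-0.4, -0.2, 0.1]
grip_width: 0.0006
```

Run:
```python
from cell import *
from h import *
o=get_obs();print(o["tool_pos"],o["tool_rot"],o["force"],o["qpos"].round(1))
p=read_camera("wrist"); np.save("w9.npy",p,allow_pickle=True)
cv2.imwrite("pics/w9.png",cv2.resize(p["img"],None,fx=1.5,fy=1.5,interpolation=cv2.INTER_CUBIC))
cv2.imwrite("pics/w9z.png",cv2.resize(p["img"][90:270,160:380],None,fx=3.5,fy=3.3,interpolation=cv2.INTER_CUBIC))
```

```text
[0.59726651 0.01634878 0.26236287] [179.72045586  -1.12396643 154.02355631] [-0.36088435 -0.17295929  0.14968785] [ 35.6  19.7 -48.4  91.3  14.1  76.5  49.4]
```

View pics/w9.png

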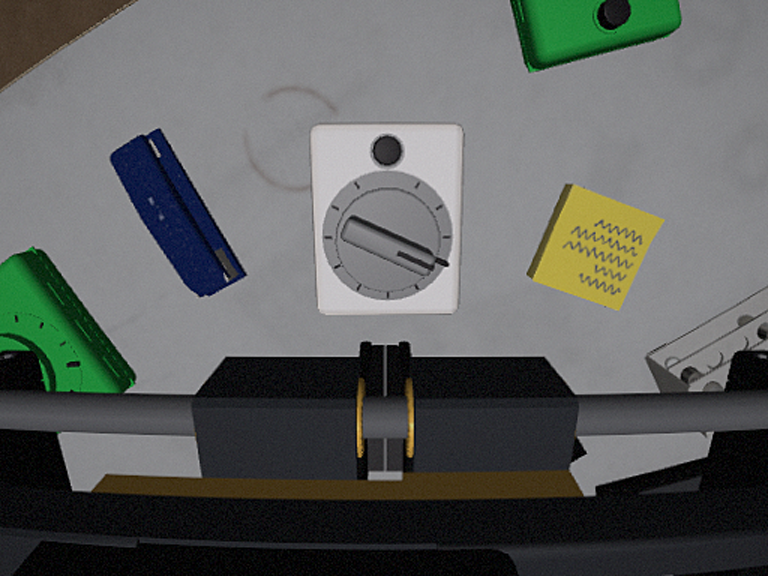

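Run:
```python
import numpy as np,cv2
p=np.load("w9.npy",allow_pickle=True).item()
cv2.imwrite("pics/w9z.png",cv2.resize(p["img"][75:215,200:320],None,fx=4.2,fy=4.2,interpolation=cv2.INTER_CUBIC))
```

```text
(no output)
```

View pics/w9z.png

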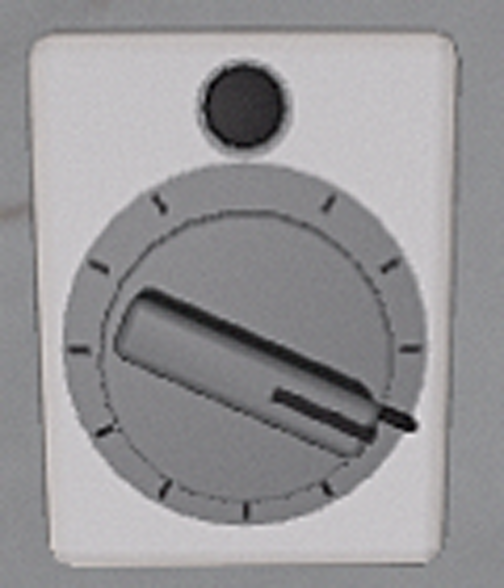

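Run:
```python
from chk import *
p=np.load("w9.npy",allow_pickle=True).item()
f=lambda u,v,z:onz(p,200+(u-1.6)/4.2,75+(v-1.6)/4.2,z)
an=lambda d:np.degrees(np.arctan2(d[1],d[0]))
key=f(244,106,.05); dial=f(245,344,.039)
l=f(372,434,.088)-f(275,396,.088); print("line",an(l),"front",an(key-dial),np.linalg.norm((key-dial)[:2]),dial,key)
b=f(366,432,.088)-f(127,333,.088);print("bar",an(b)); 
e1=f(380,385,.088)-f(152,290,.088); e2=f(358,458,.088)-f(118,352,.088); print("edges",an(e1),an(e2))
m=f(400,418,.043); print("mark",an(m-dial),np.linalg.norm((m-dial)[:2]))
L=f(33,350,.039)-f(33,100,.039)
sd1=f(38,60,.039)-f(54,540,.039); sd2=f(454,60,.039)-f(440,540,.039); print("sides",an(sd1),an(sd2))
```

```text
line 42.50279835085999 front 154.47679669852633 0.055925929022052956 [0.5697007  0.03193007 0.039     ] [0.51923254 0.05602724 0.05      ]
bar 41.33993544514712
edges 41.43633976673798 39.89324125829594
mark 39.16190979598404 0.04205549900828887
sides 154.01593139224727 154.51722247144224
```

```bash
python3 -c "
from cell import *
print(sign_off())"
```

```text
the job is handed in; nothing more can be done
None
```

The timer is set and started, and the job is handed in at about 16 s of the 72 s allowed.

- **Knob:** I pinched the white timer's grip bar and pushed it down. It met the hard stop about 4 mm down. I then turned it about 49° clockwise to the thick mark while bearing down with 16–20 N, as read at the wrist.
- **Start key:** I pressed it with closed fingertips. It went down about 5 mm onto its stop, with 14–16 N at the wrist, and I then released it. In the last picture it looks up again.

**Last checks**
- **Pointer angle:** After I let go, the wrist picture gave the pointer at 39.7° and the mark at 39.5–40.0°. The final, more oblique picture gave 40–42.5° for the pointer against 39.2–39.9° for the mark. These disagree by about 1–3°, and I trust the first, squarer view more.
- **Case:** It stayed within measurement error, about 1–2 mm and 1° of where it started.
- **Side force:** While I was finding the right push, side forces reached about 6 N. The tool shifted by under 1 mm at that point, and I corrected it before turning.
- **Surroundings:** The notes and stapler look untouched in the last picture, and the arm passed well clear of the jar and tape. At the end the gripper was clear of everything.

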